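# Hang the inspection lamp on the rail and slide it over the specimen tray

### The arm

A 6-joint arm with a two-finger parallel gripper is mounted at the origin on the work surface. World frame = base frame: x ahead of the robot, y to its left, z up, the work surface at z = 0. Lengths are in m, angles in rad, forces in N, time in s.
With the tool pointing down it reaches from about 0.375 to 0.9 m from the base axis. Payload 3.1 kg.
Tool frame: the origin (TCP) lies on the centre line of the jaws, within the pads' length; the fingertips stand 19 mm ahead of it and the grasp point (between the pads) is the TCP; z points along the fingers, y is the line along which they close (so a half turn about z gives the same grasp; the last joint's range is limited). The gripper opens to 85 mm and grips with 20 to 120 N. Pads are 22 mm wide; open, the fingers measure 114 mm over their backs; the gripper's body (76 mm by 85 mm) begins 54 mm behind the grasp point. The pads swing forward as they close: fully open they stand 13 mm farther back than shut.
Start: joints at [1.046, 0.527, 1.433, -0, 1.181, -0.178], TCP at [0.212, 0.588, 0.25] pointing down, gripper open.
Joint ranges: [-3.08, 3.08], [-0.75, 2.2], [0.22, 2.44], [-1.43, 4.57], [0, 2.65], [-2.85, 2.85]. Speed limits (rad/s): [2.79, 2.79, 3.14, 3.14, 3.14, 3.14].

### API

Orientations are given as a unit quaternion [x, y, z, w].
In Python, from station import manip, cams, sign_off gives the robot as it stands.
- The arm moves only by the tool carry_out, never from a script. Its argument "targets" is a list that holds one entry, the list of rows, each a list of 7 numbers: the shift along the tool's x, y, z in cm, then the turn, a rotation vector about the tool's x, y, z in degrees, then the finger opening in cm, from 0 to 8.54. A call has 1 to 12 rows; each row is the pose to reach, as a shift and turn from the pose commanded when the call began, along the tool's axes at that moment; what a row does not reach only later rows make up. A row lasts 1/12 s, in which the tool goes at most 41.7 mm and 7.16 degrees, less where a joint would pass 70% of its speed; a pose out of reach is approached as far as the arm can. A call with a gripper value outside its range is refused whole. The fingers move at their own pace and stop on an object; "force" is the grip in N (left out, the last holds). Time passes only in rows, so rows that repeat a pose let the fingers close. It gives the time, the measured TCP pose, the force, the opening and the grip force at its end, in the units of the state.
- manip.sense(): the state, without advancing time (a new reading comes with each control period).
- cams.snapshot(name): name is "side" or "top" or "wrist"; returns the picture (480x640x3 uint8, red, green, blue); there is no depth.
- cams.camera_info(name): a dict with "K" (3x3 intrinsics, pixels), "T" (4x4, takes a point from camera to world coordinates). Camera axes: x right, y down, z forward; pixel columns grow to the right and rows downward; lengths in m; the calibration is good to about 2 mm. A picture is of the moment at which its call begins: read the wrist's pose just before it. camera_info takes no time and is no camera call; for the wrist camera it gives the pose at the moment of the call.
- sign_off(): hands the job in; it is judged then, once.
The state is a dict: "t": time; "q": joint angles; "qd": joint speeds; "tau": joint torques, N m; "tcp_pos": TCP position; "tool_rot": TCP orientation; "force": force on the tool from outside, world axes, zero at the start; "ft_torque": the same for the moment, N m; "finger_gap": opening from 0.0 (shut) to 1.0 (fully open); "gripper_force": force on a finger pad.
Only numpy, scipy, OpenCV 4.12 (cv2) and the standard library are available. Lean on these libraries where they do the work, as an engineer would, in place of code of your own. Each camera call takes 0.05 s, during which the arm holds its last target. There are 200 camera calls.

### The job

Hang the battery lamp by its orange hook on the green loading section of the rail, let go of it there and let it hang still. Then slide it along the rail until it hangs centred between the tray's two yellow index marks, and leave it hanging there. Over the tray the lamp must stay down on the rail, never lifted or carried across; do not tip the lamp over and leave the jar, beaker and bottle alone.

Things in the scene. Friction and masses are not known exactly. Their poses are not given: they have to be found in the camera images.
- lamp: Loose battery lamp, 205 mm tall, 0.25-0.5 kg, upright on the bench. Origin: centre of underside, z up. Black/aluminium cylinder, diameter 60, z 0 to 80. On it, at x -25 to -17, a spine 30 wide (y) carries an orange saddle hook, a black tab on top. The rail enters sideways by the open mouth on the lamp's +x side, z 80 to 124; then lower the lamp. The mouth starts facing roughly +x.
- tab (a point): Middle of the black grip tab on top of the lamp: 16 mm (lamp x) by 30 mm (lamp y), from 158 to 205 mm above the lamp's underside; this point is at 183 mm on the lamp's axis.
- seat (a point): Point on the lamp's axis 135 mm above its underside, where the rail's axis lies once the lamp hangs properly. It is inside the orange saddle, an upside-down channel along lamp y: outside 38 (x) by 60 (y), top at z 158; inside 26 wide with a V roof; both cheeks reach down to z 124 (the +x cheek is the hook's tip). Axes as the lamp's.
- rail: Fixed round steel rail, diameter 14 mm, along its own y, axis 220 mm above the bench; posts of diameter 20, 234 mm tall, at y = -280 and 280 mm, on feet 140 (x) by 50 (y) by 12 mm. Origin: on the bench below the rail's middle; +x is away from the robot. From y 100 to 230 mm it is painted green (same diameter): the loading section.
- load (a point): Middle of the green loading section, on the rail's axis (rail y = 165 mm, 220 mm above the bench).
- tray: Fixed white specimen tray under the rail, 150 (x) by 180 (y, along the rail) by 18 mm tall, holding terracotta sherds. Origin: centre of its underside; axes parallel to the rail's. Yellow index marks stick out at the middle (y = 0) of its rims, at x = -81 and 81 mm, with yellow strips inside. The lamp is centred when its axis is at tray y = 0. It lies to the -y side of the green section.
- jar: Loose amber jar, diameter 56, 85 mm tall; origin at its underside. Leave alone.
- beaker: Loose glass beaker, diameter 64, 85 mm tall; origin at its underside. Leave alone.
- flask: Loose white bottle with blue cap, diameter 60, 110 mm tall; origin at its underside. Leave alone.
Not all that is in view belongs to the job. What is shaped like the lamp but purple is not meant. Of the things that look like the tray, take the one that is farthest from the robot's base at the start.

How it is judged:
On the way:
1. the lamp hangs on the rail within the green section, let go and still (x of seat in the frame of rail between -0.009 and 0.009 m and z of seat in the frame of rail between 0.212 and 0.228 m and contact force between lamp and rail above 1 N and angle between lamp's own z axis and vertical below 0.15 rad and contact force between lamp and the fingers below 0.1 N and y of seat in the frame of rail between 0.1 and 0.23 m and linear speed of lamp below 0.05 m/s), for 0.2 s.
At the end, for the whole second after the job is handed in: The lamp hangs upright (within 0.15 rad) and still (under 30 mm/s) on the rail, its seat point within 9 mm sideways and 8 mm in height of the rail's axis, its axis within 14 mm, along the rail, of the middle of the tray (the yellow marks) (x of seat in the frame of rail between -0.009 and 0.009 m and z of seat in the frame of rail between 0.212 and 0.228 m and contact force between lamp and rail above 1 N and angle between lamp's own z axis and vertical below 0.15 rad and y of seat in the frame of tray between -0.014 and 0.014 m and linear speed of lamp below 0.03 m/s); the robot touches nothing.
It fails at once if the lamp is lifted more than 15 mm above its hanging height while over the tray (x of seat in the frame of tray between -0.09 and 0.09 m and y of seat in the frame of tray between -0.1 and 0.1 m and z of seat in the frame of rail above 0.235 m).
It fails at once if the lamp is tipped over (leaning more than 0.8 rad) (angle between lamp's own z axis and vertical above 0.8 rad).
It fails at once if the jar is moved more than 30 mm (distance of jar from where it was at the start of the episode above 0.03 m).
It fails at once if the beaker is moved more than 30 mm (distance of beaker from where it was at the start of the episode above 0.03 m).
It fails at once if the bottle is moved more than 30 mm (distance of flask from where it was at the start of the episode above 0.03 m).
It also fails if it takes over 64 s, if anything falls off the work surface, if the arm or the gripper's body presses on something with over 40 N, if the wrist force passes 120 N, or if a joint passes its speed limit or range.

## Working session

There is one attempt and no reset: what is moved stays moved. The work goes in short steps, Python scripts to look and compute and a tool call to move; the robot and the scene stay as the last step left them, time stands still between calls to the robot, and variables do not carry over. Pictures are saved under pics/ and viewed, at most 10 in all, crops included, and the job is handed in when it is done.

Besides the shell and the picture viewer there is one more tool, called as name(argument=value, ...), one argument or row to a line, values as JSON. carry_out: Moves the arm, as the interface text tells. Its arguments: {"type":"object","properties":{"targets":{"type":"array"},"force":{"type":"number"}},"required":["targets"]}

```bash
ls; mkdir -p pics
python3 - <<'E'
from station import manip,cams
import cv2,numpy as np
s=manip.sense();print({k:np.round(v,3).tolist() for k,v in s.items()})
for n in("side","top"):
    i=cams.snapshot(n);cv2.imwrite(f"pics/{n}0.png",i[:,:,::-1])
    c=cams.camera_info(n);print(n,np.round(c["K"],1).tolist(),np.round(c["T"],3).tolist())
E
```

```text
pics
{'t': 0.0, 'q': [1.047, 0.528, 1.434, -0.0, 1.181, -0.179], 'qd': [0.001, -0.002, -0.001, 0.0, 0.0, -0.001], 'tau': [-0.0, -44.235, -17.802, -0.0, 0.008, -0.0], 'tcp_pos': [0.211, 0.587, 0.249], 'tool_rot': [0.172, 0.985, -0.001, -0.0], 'force': [-0.371, -0.007, 0.724], 'ft_torque': [-0.049, 0.047, -0.031], 'gripper_force': 0.0, 'finger_gap': 0.998}
side [[623.0, 0.0, 328.4], [0.0, 623.0, 239.0], [0.0, 0.0, 1.0]] [[0.743, -0.408, 0.531, -0.226], [-0.67, -0.474, 0.572, -0.796], [0.019, -0.78, -0.625, 1.005], [0.0, 0.0, 0.0, 1.0]]
top [[588.9, 0.0, 308.2], [0.0, 588.9, 244.4], [0.0, 0.0, 1.0]] [[-0.021, -0.983, 0.182, 0.242], [-1.0, 0.018, -0.019, -0.022], [0.015, -0.182, -0.983, 1.586], [0.0, 0.0, 0.0, 1.0]]
```

View pics/side0.png

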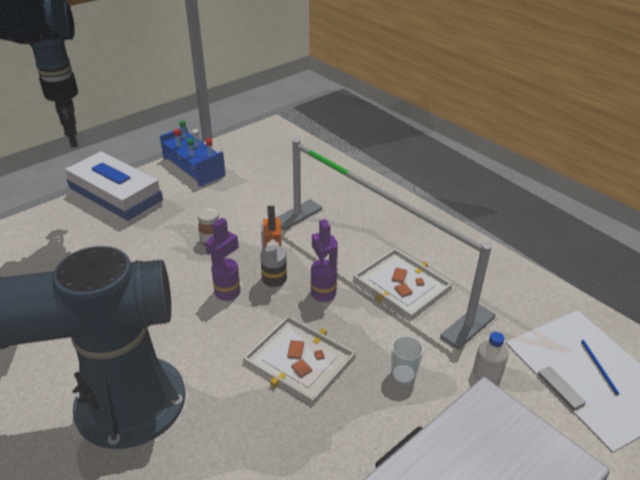

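View pics/top0.png

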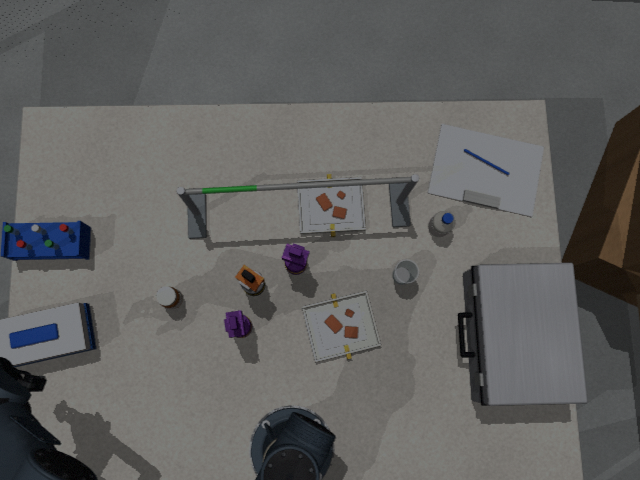

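The lamp meant is the one with the orange hook: side (272,245), top (250,280). The purple lookalikes are at side (225,262)/(323,262), top (237,323)/(294,258). The trays are at side (402,282)/(300,358), top (332,208)/(341,327). The one farther from the base, under the rail, fits. Next I'll confirm this in a crop and measure.

```bash
cat > h.py <<'E'
import cv2,numpy as np
from station import manip,cams
def ray(c,p):
    c=cams.camera_info(c) if isinstance(c,str) else c
    T=np.array(c["T"]);d=T[:3,:3]@np.linalg.solve(np.array(c["K"]),[p[0],p[1],1.]);return T[:3,3],d/np.linalg.norm(d)
def onz(c,p,z):
    o,d=ray(c,p);return o+d*(z-o[2])/d[2]
def tri(*cp):
    A=np.zeros((3,3));b=np.zeros(3);rs=[ray(c,p) for c,p in cp]
    for o,d in rs: P=np.eye(3)-np.outer(d,d);A+=P;b+=P@o
    x=np.linalg.solve(A,b);return x,[round(1e3*np.linalg.norm(np.cross(x-o,d)),1) for o,d in rs]
def mask(im,lo,hi,roi=None):
    m=cv2.inRange(cv2.cvtColor(im,cv2.COLOR_RGB2HSV),lo,hi)
    if roi: z=np.zeros_like(m);x0,y0,x1,y1=roi;z[y0:y1,x0:x1]=m[y0:y1,x0:x1];m=z
    return m
def cen(m): ys,xs=np.nonzero(m);return np.array([xs.mean(),ys.mean()]),len(xs)
E
python3 - <<'E'
from h import *
S=cv2.imread("pics/side0.png")[:,:,::-1].copy();T=cv2.imread("pics/top0.png")[:,:,::-1].copy()
np.set_printoptions(precision=4,suppress=True)
def crop(I,x,y,w,h,f):return cv2.resize(I[y:y+h,x:x+w],None,fx=f,fy=f,interpolation=cv2.INTER_CUBIC)
a=crop(S,195,185,160,120,5);b=crop(T,210,230,100,120,5)
o=np.zeros((600,800,3),np.uint8);a=cv2.resize(a,(400,300));o[:300,:400]=a;o[:480,400:800]=cv2.resize(b,(400,480));o[300:600,:400]=cv2.resize(crop(S,280,130,220,165,1),(400,300))
cv2.imwrite("pics/crop1.png",o[:,:,::-1])
# green
for n,I,roi in(("side",S,(295,140,360,185)),("top",T,(195,180,265,200))):
    m=mask(I,(45,100,60),(75,255,255),roi);p=np.argwhere(m)[:,::-1];(cx,cy),(w,h),an=r=cv2.minAreaRect(p.astype(np.float32));print(n,len(p),r)
    print(np.round(cv2.boxPoints(r),1).tolist())
for n,I,roi in(("side",S,(250,200,295,290)),("top",T,(225,255,275,300))):
    m=mask(I,(5,150,80),(18,255,255),roi);print(n,'orange',cen(m),cv2.minAreaRect(np.argwhere(m)[:,::-1].astype(np.float32)))
    k=mask(I,(0,0,0),(179,255,60),(262,203,282,222) if n=="side" else (236,264,262,284));print('black',cen(k),cv2.minAreaRect(np.argwhere(k)[:,::-1].astype(np.float32)))
for n,I,roi in(("side",S,(365,255,440,305)),("top",T,(320,165,345,245))):
    m=mask(I,(20,120,100),(34,255,255),roi);c,_,st,ce=cv2.connectedComponentsWithStats(m);print(n,'yellow',[(q[4],np.round(e,1).tolist(),onz(n,e,.015)) for q,e in zip(st[1:],ce[1:])])
E
```

```text
side 181 ((327.617919921875, 161.78773498535156), (43.02796173095703, 4.27365779876709), 29.05460548400879)
[[307.79998779296875, 153.1999969482422], [309.79998779296875, 149.5], [347.5, 170.39999389648438], [345.3999938964844, 174.10000610351562]]
top 277 ((228.99539184570312, 188.9169158935547), (5.04777193069458, 54.24967956542969), 86.8201675415039)
[[201.8000030517578, 187.89999389648438], [255.89999389648438, 184.89999389648438], [256.20001220703125, 189.89999389648438], [202.10000610351562, 192.89999389648438]]
side orange (array([272.7817, 227.338 ]), 142) ((271.7461853027344, 226.94671630859375), (16.956798553466797, 15.603103637695312), 85.91438293457031)
black (array([270.8333, 215.619 ]), 42) ((271.0, 214.0), (14.0, 4.0), 90.0)
top orange (array([248.5679, 275.7593]), 162) ((249.11404418945312, 277.515869140625), (24.051719665527344, 15.038764953613281), 34.508522033691406)
black (array([248.2478, 276.3274]), 113) ((250.6600341796875, 278.1200256347656), (21.200000762939453, 7.800000190734863), 36.869895935058594)
side yellow [(np.int32(13), [424.3, 263.5], array([ 0.7283, -0.1137,  0.015 ])), (np.int32(19), [418.3, 270.1], array([ 0.6989, -0.1202,  0.015 ])), (np.int32(8), [385.8, 293.0], array([ 0.582 , -0.1242,  0.015 ])), (np.int32(25), [379.0, 297.0], array([ 0.5608, -0.1234,  0.015 ]))]
top yellow [(np.int32(14), [328.7, 175.5], array([ 0.7256, -0.113 ,  0.015 ])), (np.int32(15), [332.0, 226.0], array([ 0.5822, -0.118 ,  0.015 ])), (np.int32(2), [332.5, 231.0], array([ 0.5682, -0.1189,  0.015 ]))]
```

View pics/crop1.png

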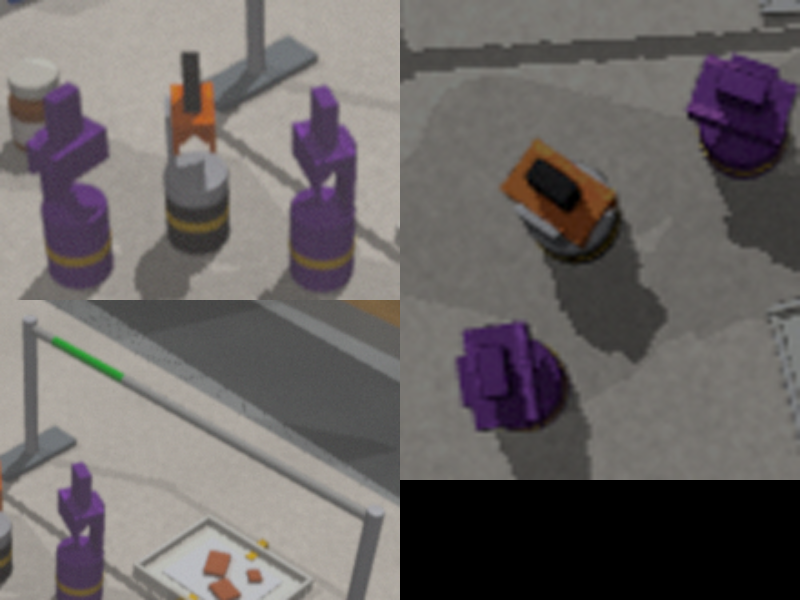

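The crop confirms it: orange hook and black tab at top-view (248,276), with the white spine on the lower-left, so the mouth faces up-right (yaw about -35°). The tray at the rail has its yellow marks at top (329,175)/(332,229).

Run:
```python
from h import *
np.set_printoptions(precision=4,suppress=True)
a=onz("top",(201.9,190.4),.22);b=onz("top",(256,187.4),.22);print('green top',a,b,(a+b)/2,np.linalg.norm(a-b))
a2=onz("side",(308.8,151.35),.22);b2=onz("side",(346.4,172.2),.22);print('green side',a2,b2,(a2+b2)/2)
print(tri(("top",(229,188.9)),("side",(327.6,161.8))))
r0=onz("top",(185,191),.22);r1=onz("top",(412,180.3),.22);print(r0,r1,np.degrees(np.arctan2(-(r0-r1)[0],(r0-r1)[1])))
m=(np.array([.7256,-.113])+[.728,-.1137])/2;n=np.array([.5615,-.1215]);print('tray',(m+n)/2,np.degrees(np.arctan2(*(m-n)[::-1])))
print('tab',tri(("top",(248.3,276.)),("side",(271.2,214.))),onz("top",(248.3,276.),.203),onz("side",(271.2,206.5),.205))
p=onz("top",(248.3,276.),.205);q=onz("top",(258.3,276+10*np.tan(np.radians(34.5))),.205);print('yaw',np.degrees(np.arctan2((q-p)[0],-(q-p)[1])))
for n,(u,v) in dict(pR=(294,250),pL=(237,320)).items(): print(n,onz("top",(u,v),.2))
from scipy.spatial.transform import Rotation as R
s=manip.sense();print(R.from_quat(s["tool_rot"]).as_matrix(),cams.camera_info("wrist")["T"])
```

```text
green top [0.6305 0.2036 0.22  ] [0.6358 0.0743 0.22  ] [0.6332 0.1389 0.22  ] 0.1294109069153077
green side [0.6337 0.2073 0.22  ] [0.6393 0.0793 0.22  ] [0.6365 0.1433 0.22  ]
(array([0.6327, 0.1383, 0.2231]), [np.float64(0.5), np.float64(0.5)])
[0.6297 0.2439 0.22  ] [ 0.6471 -0.3019  0.22  ] 1.8253042922608853
tray [ 0.6442 -0.1174] 2.8226423090066786
tab (array([0.427 , 0.0949, 0.192 ]), [np.float64(1.4), np.float64(1.4)]) [0.4244 0.0948 0.203 ] [0.4348 0.1019 0.205 ]
yaw -35.53202501594161
pR [ 0.4852 -0.0141  0.2   ]
pL [0.3219 0.1216 0.2   ]
[[-0.9408  0.3389 -0.001 ]
 [ 0.3389  0.9408 -0.0017]
 [ 0.0003 -0.0019 -1.    ]] [[ 0.3392  0.898   0.2804  0.141 ]
 [ 0.9407 -0.323  -0.1037  0.6135]
 [-0.0025  0.2989 -0.9543  0.3731]
 [ 0.      0.      0.      1.    ]]
```

carry_out(
  targets=[
    [[-3.1,-3.3,-2,0,0,3,8.5],[-6.2,-6.5,-4,0,0,6,8.5],[-9.3,-9.8,-5,0,0,9,8.5],[-12.4,-13,-5,0,0,12,8.5],[-15.5,-16.3,-5,0,0,15,8.5],[-18.6,-19.5,-5,0,0,15.7,8.5],[-21.7,-22.8,-5,0,0,15.7,8.5],[-24.8,-26,-5,0,0,15.7,8.5],[-27.9,-29.3,-5,0,0,15.7,8.5],[-31,-32.5,-5,0,0,15.7,8.5],[-34,-36,-5,0,0,15.7,8.5],[-36,-38,-5,0,0,15.7,8.5]],
  ],
)

```text
t: 1.1
tcp_pos: [0.4088, 0.1362, 0.3002]
tool_rot: [0.305, 0.952, -0.0, -0.0]
force: [1.1, -0.1, 0.1]
finger_gap: 0.994
gripper_force: 0.0
```

carry_out(
  targets=[
    [[0,0,0,0,0,0,8.5],[0,0,0,0,0,0,8.5],[0,0,0,0,0,0,8.5],[0,0,0,0,0,0,8.5]],
  ],
)

```text
t: 1.43
tcp_pos: [0.4079, 0.1391, 0.3001]
tool_rot: [0.304, 0.953, -0.0, -0.001]
force: [-0.5, 0.7, -0.8]
finger_gap: 0.995
gripper_force: 0.0
```

```bash
cat > look.py <<'E'
from h import *
import sys
from scipy.spatial.transform import Rotation as R
np.set_printoptions(precision=4,suppress=True)
s=manip.sense();M=R.from_quat(s["tool_rot"]).as_matrix();print(s["t"],s["tcp_pos"],M[:,1],s["force"],s["finger_gap"])
c=cams.camera_info("wrist");I=cams.snapshot("wrist");cv2.imwrite(f"pics/{sys.argv[1]}.png",I[:,:,::-1])
np.savez(f"pics/{sys.argv[1]}.npz",K=c["K"],T=c["T"])
E
python3 look.py w1
```

```text
1.4333 [0.4079 0.1391 0.3001] [ 0.5796  0.8149 -0.0004] [-0.4746  0.7254 -0.8395] 0.9952940190593205
```

View pics/w1.png

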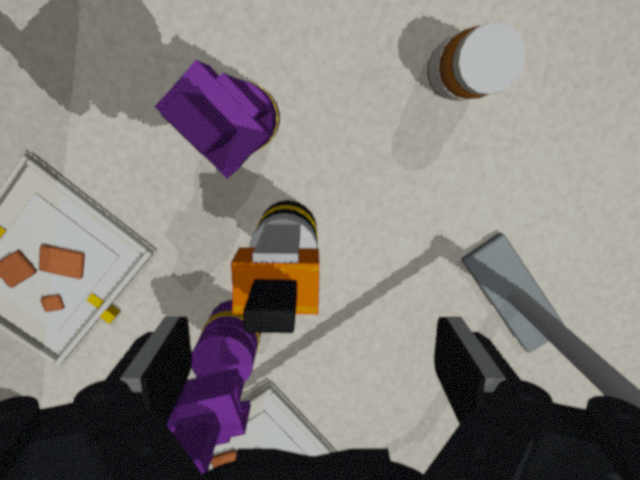

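The wrist view shows the orange saddle edges level (about 232–320, y 250–313), so the yaw is aligned. The black tab is at (245–297, 280–331), with its top face at its lower end, around (271,320).

Run:
```python
from h import *
np.set_printoptions(precision=4,suppress=True)
I=cv2.imread("pics/w1.png")[:,:,::-1];c=dict(np.load("pics/w1.npz"))
m=mask(I,(0,0,0),(179,255,40),(238,275,305,340));r=cv2.minAreaRect(np.argwhere(m)[:,::-1].astype(np.float32));print(r,cv2.boundingRect(m))
x,y,w,h=cv2.boundingRect(m)
row=I[:,262:282].mean(1).mean(1);print(row[278:336].round().astype(int))
a=onz(c,(x,y+h),.205);b=onz(c,(x+w,y+h),.205);print(a,b,np.linalg.norm(a-b))
o=mask(I,(5,150,80),(18,255,255));x,y,w,h=cv2.boundingRect(o);print(x,y,w,h)
for p in((x,y+h),(x+w,y+h),(x,y+4),(x+w,y+4)):print(onz(c,p,.158))
```

```text
((269.0, 306.0), (52.0, 52.0), 90.0) (243, 280, 53, 53)
[ 56  39  21  11   9  10  10   8  10  10  12  10   8   8  11   9  12  11
  11   7  12  10   8  10   9  11  11  10  10  13  12  17  22  26  31  32
  32  33  32  29  30  30  29  30  29  29  28  29  28  26  28  27  29  42
  88 135 157 164]
[0.4251 0.0778 0.205 ] [0.443 0.103 0.205] 0.030923719406046282
0 30 480 437
[ 0.4241 -0.1763  0.158 ]
[0.6446 0.1343 0.158 ]
[0.2097 0.061  0.158 ]
[0.3691 0.285  0.158 ]
```

carry_out(
  targets=[
    [[-2,-1.2,0,0,0,0,7],[-4.1,-2.5,0,0,0,0,7],[-4.1,-2.5,2,0,0,0,7],[-4.1,-2.5,4,0,0,0,7],[-4.1,-2.5,6,0,0,0,7],[-4.1,-2.5,8,0,0,0,7],[-4.1,-2.5,10,0,0,0,7],[-4.1,-2.5,11,0,0,0,7],[-4.1,-2.5,11.5,0,0,0,7],[-4.1,-2.5,11.5,0,0,0,7],[-4.1,-2.5,11.5,0,0,0,7]],
  ],
)

```text
t: 2.4
tcp_pos: [0.4277, 0.0949, 0.1855]
tool_rot: [0.304, 0.953, 0.0, 0.0]
force: [-0.2, -0.7, -0.8]
finger_gap: 0.823
gripper_force: 0.0
```

carry_out(
  targets=[
    [[0,0,0,0,0,0,5],[0,0,0,0,0,0,4],[0,0,0,0,0,0,3],[0,0,0,0,0,0,2],[0,0,0,0,0,0,2],[0,0,0,0,0,0,2],[0,0,0,0,0,0,2],[0,0,0,0,0,0,2]],
  ],
  force=60,
)

```text
t: 3.07
tcp_pos: [0.4282, 0.0938, 0.1861]
tool_rot: [0.305, 0.952, 0.0, 0.001]
force: [-0.9, -0.9, 6.8]
finger_gap: 0.343
gripper_force: 60.0
```

carry_out(
  targets=[
    [[0,0,-1,0,0,0,2],[0,0,-2.5,0,0,0,2],[0,0,-4.5,0,0,0,2],[0,0,-6.5,0,0,-5,2],[0,0,-8.5,0,0,-10,2],[0,0,-10.5,0,0,-15,2],[0,0,-12,0,0,-20,2],[0,0,-12,0,0,-25,2],[0,0,-12,0,0,-30,2],[0,0,-12,0,0,-35,2],[0,0,-12,0,0,-37.7,2],[0,0,-12,0,0,-37.7,2]],
  ],
)

```text
t: 4.07
tcp_pos: [0.427, 0.0939, 0.3048]
tool_rot: [-0.019, 1.0, 0.0, -0.001]
force: [0.6, -0.6, -2.0]
finger_gap: 0.344
gripper_force: 59.8
```

```bash
python3 look.py w2
python3 - <<'E'
from h import *
np.set_printoptions(precision=4,suppress=True)
for n in("side","top"):
    I=cams.snapshot(n);cv2.imwrite(f"pics/{n}1.png",I[:,:,::-1])
T=cv2.imread("pics/top1.png");S=cv2.imread("pics/side1.png")
o=np.zeros((480,800,3),np.uint8);o[:,:400]=cv2.resize(T[160:310,190:315],(400,480));o[:,400:]=cv2.resize(S[140:290,240:365],(400,480));cv2.imwrite("pics/crop2.png",o)
E
```

```text
4.0667 [0.427  0.0939 0.3048] [-0.0386  0.9993  0.0002] [ 0.5525 -0.5947 -1.9812] 0.3441008505580037
```

View pics/crop2.png

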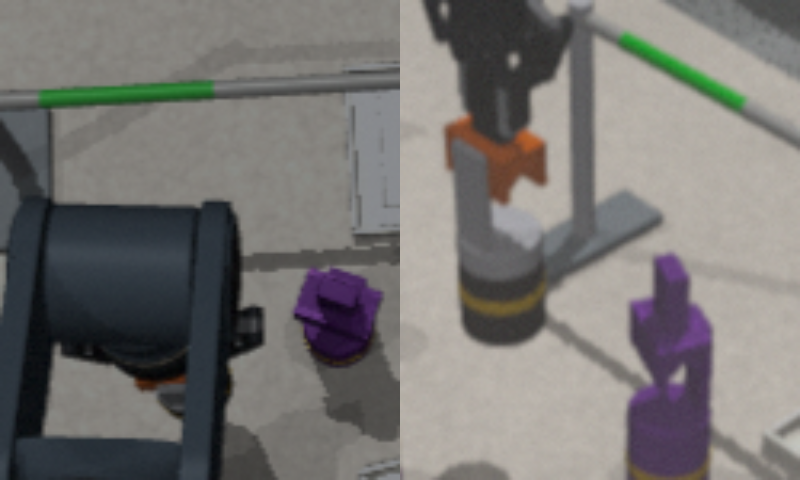

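View pics/w2.png

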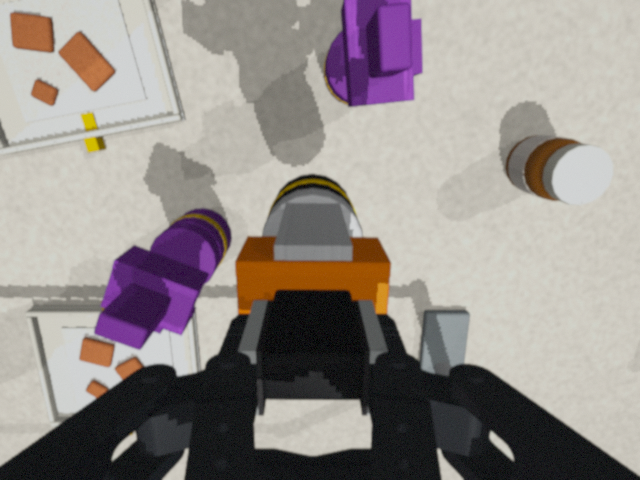

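The lamp is held squarely and upright, with its mouth facing the rail. Moving in now.

carry_out(
  targets=[
    [[-2.5,0.6,0,0,0,0,2],[-5,1.2,0,0,0,0,2],[-7.5,2.4,0,0,0,0,2],[-10,3.2,0,0,0,0,2],[-12.5,3.8,0,0,0,0,2],[-14.5,3.8,0,0,0,0,2],[-16,3.8,0,0,0,0,2],[-17.5,3.8,0,0,0,0,2],[-19,3.8,0,0,0,0,2],[-20,3.8,0,0,0,0,2],[-20.9,3.8,0,0,0,0,2],[-20.9,3.8,0,0,0,0,2]],
  ],
)

```text
t: 5.22
tcp_pos: [0.6367, 0.1397, 0.3046]
tool_rot: [-0.019, 1.0, 0.0, 0.0]
force: [1.3, -1.0, -2.9]
finger_gap: 0.343
gripper_force: 60.0
```

```bash
python3 look.py w3
python3 - <<'E'
from h import *
I=cams.snapshot("side");cv2.imwrite("pics/side2.png",I[:,:,::-1])
S=cv2.imread("pics/side2.png");W=cv2.imread("pics/w3.png")
o=np.zeros((480,800,3),np.uint8);o[:,:400]=cv2.resize(S[110:230,270:370],(400,480));o[:300,400:]=cv2.resize(W,(400,300));cv2.imwrite("pics/crop3.png",o)
E
```

```text
5.2167 [0.6367 0.1397 0.3046] [-0.0373  0.9993 -0.    ] [ 1.2526 -0.9714 -2.8644] 0.34295612150396915
```

View pics/crop3.png

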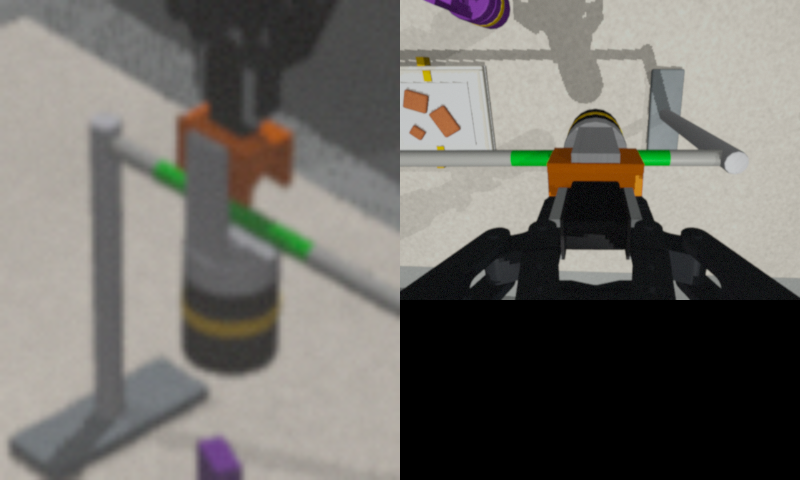

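The rail passes through the mouth behind the spine, and its line is level in the wrist view, so the yaw fits. The green section shows on both sides (full-image about y=252). Next I'll measure the rail against the TCP.

Run:
```python
from h import *
np.set_printoptions(precision=4,suppress=True)
I=cv2.imread("pics/w3.png")[:,:,::-1];c=dict(np.load("pics/w3.npz"))
m=mask(I,(45,100,50),(75,255,255),(170,230,440,275))
for lo,hi in((170,236),(390,440)):
    z=m.copy();z[:,:lo]=0;z[:,hi:]=0;p,n=cen(z);print(n,p,cv2.boundingRect(z),onz(c,p,.22))
t=np.array([.6367,.1397]);
```

```text
1455 [206.0385 252.9162] (177, 241, 59, 25) [0.6355 0.0837 0.22  ]
1063 [410.9313 251.9144] (390, 239, 43, 26) [0.631  0.1906 0.22  ]
```

carry_out(
  targets=[
    [[0.3,0,0,0,0,0,2],[0.3,0,0.7,0,0,0,2],[0.3,0,1.4,0,0,0,2],[0.3,0,2.1,0,0,0,2],[0.3,0,2.6,0,0,0,2],[0.3,0,3,0,0,0,2],[0.3,0,3.1,0,0,0,2],[0.3,0,3.2,0,0,0,2],[0.3,0,3.2,0,0,0,2],[0.3,0,3.2,0,0,0,2]],
  ],
)

```text
t: 6.15
tcp_pos: [0.6322, 0.1398, 0.2734]
tool_rot: [-0.019, 1.0, 0.0, 0.0]
force: [-0.1, -0.1, -2.2]
finger_gap: 0.344
gripper_force: 59.9
```

carry_out(
  targets=[
    [[0,0,0.1,0,0,0,2],[0,0,0.1,0,0,0,2],[0,0,0.1,0,0,0,2]],
  ],
)

```text
t: 6.4
tcp_pos: [0.6323, 0.1398, 0.2725]
tool_rot: [-0.019, 1.0, 0.0, 0.0]
force: [0.8, 0.2, -2.9]
finger_gap: 0.345
gripper_force: 59.9
```

carry_out(
  targets=[
    [[0,0,0.1,0,0,0,2],[0,0,0.1,0,0,0,2],[0,0,0.1,0,0,0,2]],
  ],
)

```text
t: 6.65
tcp_pos: [0.6328, 0.1397, 0.2719]
tool_rot: [-0.019, 1.0, -0.0, 0.001]
force: [1.1, 0.1, -1.0]
finger_gap: 0.342
gripper_force: 60.1
```

carry_out(
  targets=[
    [[0,0,0.1,0,0,0,2],[0,0,0.1,0,0,0,2],[0,0,0.1,0,0,0,2]],
  ],
)

```text
t: 6.9
tcp_pos: [0.6332, 0.1397, 0.2713]
tool_rot: [-0.019, 1.0, -0.0, 0.002]
force: [1.6, -0.4, 2.1]
finger_gap: 0.346
gripper_force: 60.5
```

carry_out(
  targets=[
    [[0,0,0.1,0,0,0,2],[0,0,0.1,0,0,0,2],[0,0,0.1,0,0,0,2]],
  ],
)

```text
t: 7.15
tcp_pos: [0.6333, 0.1397, 0.2711]
tool_rot: [-0.019, 1.0, -0.0, 0.002]
force: [1.3, -1.1, 6.1]
finger_gap: 0.342
gripper_force: 61.1
```

It's seated on the rail (force rising). Releasing.

carry_out(
  targets=[
    [[0,0,0,0,0,0,3.1],[0,0,0,0,0,0,3.3],[0,0,0,0,0,0,3.6],[0,0,0,0,0,0,4],[0,0,-0.2,0,0,0,4.6],[0,0,-0.2,0,0,0,5],[0,0,-0.2,0,0,0,5],[0,0,-0.2,0,0,0,5],[0,0,-0.2,0,0,0,5],[0,0,-0.2,0,0,0,5],[0,0,-0.2,0,0,0,5],[0,0,-0.2,0,0,0,5]],
  ],
)

```text
t: 8.15
tcp_pos: [0.6321, 0.1398, 0.2713]
tool_rot: [-0.019, 1.0, -0.0, -0.0]
force: [-0.5, 0.4, -0.4]
finger_gap: 0.588
gripper_force: 0.0
```

carry_out(
  targets=[
    [[0,0,0,0,0,0,5],[0,0,0,0,0,0,5],[0,0,0,0,0,0,5],[0,0,0,0,0,0,5],[0,0,0,0,0,0,5],[0,0,0,0,0,0,5],[0,0,0,0,0,0,5],[0,0,0,0,0,0,5],[0,0,0,0,0,0,5],[0,0,0,0,0,0,5],[0,0,0,0,0,0,5],[0,0,0,0,0,0,5]],
  ],
)

```text
t: 9.15
tcp_pos: [0.6321, 0.1398, 0.2713]
tool_rot: [-0.019, 1.0, -0.0, -0.0]
force: [-0.7, -0.3, -0.4]
finger_gap: 0.587
gripper_force: 0.0
```

```bash
python3 look.py w4
python3 - <<'E'
from h import *
I=cams.snapshot("side");cv2.imwrite("pics/side3.png",I[:,:,::-1])
S=cv2.imread("pics/side3.png");W=cv2.imread("pics/w4.png")
o=np.zeros((480,800,3),np.uint8);o[:,:400]=cv2.resize(S[110:230,270:370],(400,480));o[:300,400:]=cv2.resize(W,(400,300));cv2.imwrite("pics/crop4.png",o)
E
```

```text
9.15 [0.6321 0.1398 0.2713] [-0.0382  0.9993 -0.    ] [-0.6676 -0.2599 -0.4494] 0.5868486483731692
```

View pics/crop4.png

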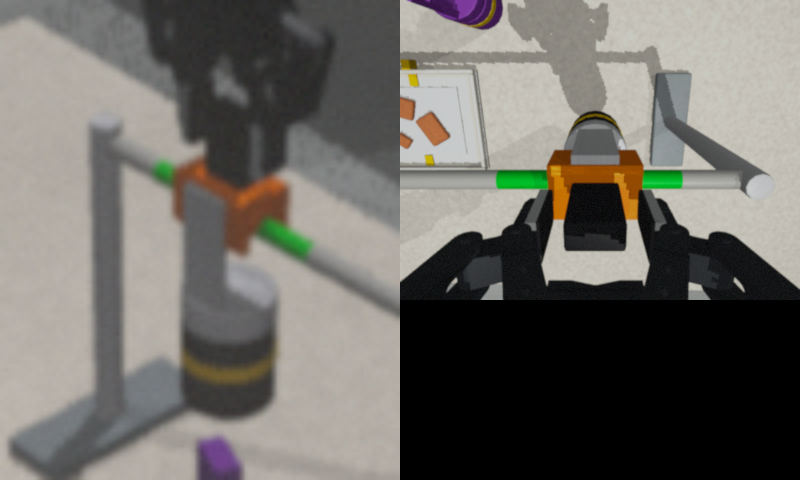

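The lamp hangs free and upright within the green section, with the fingers clear of it on both sides. Regripping lightly and sliding along the rail (tool −y).

carry_out(
  targets=[
    [[0,0,-0.3,0,0,0,4.5],[0,0,-0.3,0,0,0,3.8],[0,0,-0.3,0,0,0,3.2],[0,0,-0.3,0,0,0,2.6],[0,0,-0.3,0,0,0,2],[0,0,-0.3,0,0,0,2],[0,0,-0.3,0,0,0,2],[0,0,-0.3,0,0,0,2]],
  ],
  force=30,
)

```text
t: 9.92
tcp_pos: [0.6323, 0.1398, 0.2747]
tool_rot: [-0.019, 1.0, -0.0, 0.0]
force: [-0.9, -0.1, 3.9]
finger_gap: 0.349
gripper_force: 30.0
```

carry_out(
  targets=[
    [[0,-0.5,0,0,0,0,2],[0,-1.5,0,0,0,0,2],[0,-2.7,0,0,0,0,2],[0,-3.9,0,0,0,0,2],[0,-5.1,0,0,0,0,2],[0,-6.3,0,0,0,0,2],[0,-7.5,0,0,0,0,2],[0,-8.5,0,0,0,0,2],[0,-9.2,0,0,0,0,2],[0,-9.7,0,0,0,0,2],[0,-10,0,0,0,0,2],[0,-10,0,0,0,0,2]],
  ],
)

```text
t: 10.92
tcp_pos: [0.6361, 0.0412, 0.2747]
tool_rot: [-0.019, 1.0, 0.002, 0.001]
force: [0.1, 4.1, 3.1]
finger_gap: 0.348
gripper_force: 30.3
```

Sliding with about 4 N of friction and staying seated. Next stretch.

carry_out(
  targets=[
    [[0,-0.5,0,0,0,0,2],[0,-1.5,0,0,0,0,2],[0,-2.7,0,0,0,0,2],[0,-4.2,0,0,0,0,2],[0,-5.7,0,0,0,0,2],[0,-7.2,0,0,0,0,2],[0,-8.7,0,0,0,0,2],[0,-10.2,0,0,0,0,2],[0,-11.2,0,0,0,0,2],[0,-11.8,0,0,0,0,2],[0,-12,0,0,0,0,2],[0,-12,0,0,0,0,2]],
  ],
)

```text
t: 11.92
tcp_pos: [0.6408, -0.0785, 0.2747]
tool_rot: [-0.019, 1.0, 0.002, 0.001]
force: [1.3, 5.2, 3.8]
finger_gap: 0.349
gripper_force: 30.4
```

```bash
python3 look.py w5;python3 - <<'E'
from h import *
np.set_printoptions(precision=4,suppress=True)
I=cv2.imread("pics/w5.png")[:,:,::-1];c=dict(np.load("pics/w5.npz"))
m=mask(I,(22,120,90),(34,255,255));n,_,st,ce=cv2.connectedComponentsWithStats(m)
for q,e in zip(st[1:],ce[1:]):
    if q[4]>40: print(q,e.round(1),onz(c,e,.018),onz(c,e,.010))
E
```

```text
11.9167 [ 0.6408 -0.0785  0.2747] [-0.0375  0.9993  0.0044] [1.3347 5.1946 3.7502] 0.3488831342727035
[357   0  45  43 152] [372.7  27.9] [ 0.5013 -0.0337  0.018 ] [ 0.4999 -0.0327  0.01  ]
[257  95  15  16 225] [264.3 102.3] [ 0.5623 -0.122   0.018 ] [ 0.5622 -0.1228  0.01  ]
[260 118  13  19 237] [265.8 127.1] [ 0.5828 -0.1206  0.018 ] [ 0.5831 -0.1214  0.01  ]
[278 182  71  20 181] [314.3 187.7] [ 0.6344 -0.0763  0.018 ] [ 0.6359 -0.0762  0.01  ]
```

View pics/w5.png

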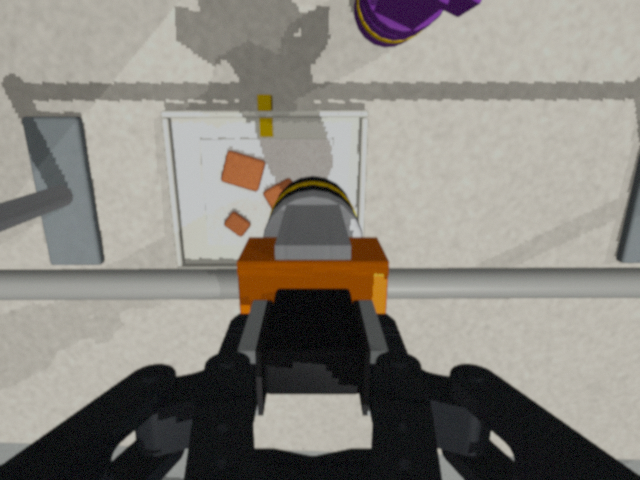

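The wrist view shows the lamp (axis at column ~313) over the tray, with the near yellow mark at (265,102) and strip at (266,127). The tray middle works out to y≈−0.118, so 3.95 cm remain.

carry_out(
  targets=[
    [[0,-0.4,0,0,0,0,2],[0,-1.1,0,0,0,0,2],[0,-2,0,0,0,0,2],[0,-2.8,0,0,0,0,2],[0,-3.4,0,0,0,0,2],[0,-3.8,0,0,0,0,2],[0,-3.95,0,0,0,0,2],[0,-3.95,0,0,0,0,2],[0,-3.95,0,0,0,0,2],[0,-3.95,0,0,0,0,2]],
  ],
)

```text
t: 12.8
tcp_pos: [0.6423, -0.1172, 0.2747]
tool_rot: [-0.019, 1.0, 0.002, 0.001]
force: [0.3, 6.7, 4.5]
finger_gap: 0.347
gripper_force: 30.5
```

carry_out(
  targets=[
    [[0,0,0,0,0,0,3.1],[0,0,0,0,0,0,3.3],[0,0,0,0,0,0,3.6],[0,0,0,0,0,0,4],[0,0,0,0,0,0,4.6],[0,0,0,0,0,0,5.2],[0,0,0,0,0,0,6],[0,0,0,0,0,0,6],[0,0,0,0,0,0,6],[0,0,0,0,0,0,6],[0,0,0,0,0,0,6]],
  ],
)

```text
t: 13.72
tcp_pos: [0.642, -0.1196, 0.2743]
tool_rot: [-0.019, 1.0, -0.0, -0.0]
force: [-0.1, 0.8, 0.1]
finger_gap: 0.703
gripper_force: 0.0
```

carry_out(
  targets=[
    [[0,0,-0.7,0,0,0,6],[0,0,-1.5,0,0,0,6],[0,0,-2.5,0,0,0,6],[0,0,-4,0,0,0,6],[0,0,-6,0,0,0,6],[0,0,-8,0,0,0,6],[0,0,-10,0,0,0,6],[0,0,-12,0,0,0,6],[2,0,-12,0,0,0,6],[4,0,-12,0,0,0,6],[4,0,-12,0,0,0,6],[4,0,-12,0,0,0,6]],
  ],
)

```text
t: 14.72
tcp_pos: [0.6019, -0.1211, 0.396]
tool_rot: [-0.019, 1.0, -0.0, 0.001]
force: [0.4, -0.4, 0.3]
finger_gap: 0.701
gripper_force: 0.0
```

```bash
python3 look.py w6
python3 - <<'E'
from h import *
I=cams.snapshot("side");cv2.imwrite("pics/side4.png",I[:,:,::-1])
S=cv2.imread("pics/side4.png");W=cv2.imread("pics/w6.png")
o=np.zeros((480,800,3),np.uint8);o[:300,:300]=cv2.resize(S[200:320,350:470],(300,300));o[:375,300:]=cv2.resize(W,(500,375));cv2.imwrite("pics/crop6.png",o)
E
```

```text
14.7167 [ 0.6019 -0.1211  0.396 ] [-0.0377  0.9993 -0.0009] [ 0.3706 -0.4207  0.2995] 0.7013945593875069
```

View pics/crop6.png

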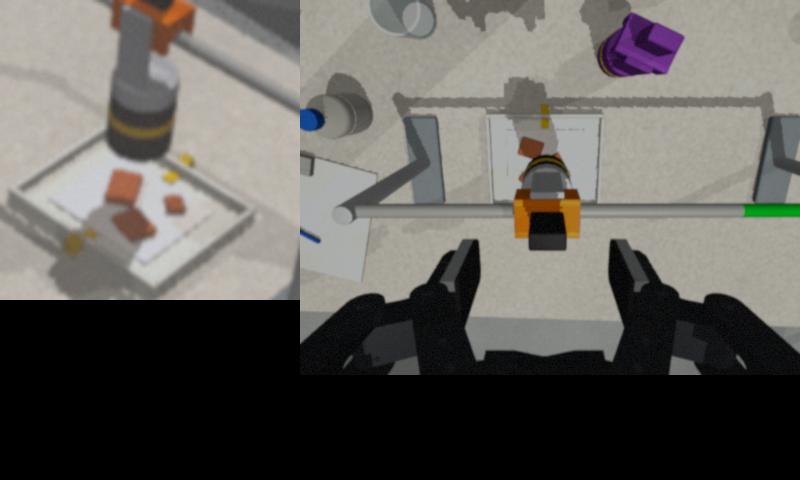

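The lamp hangs upright and clear of the fingers. In the crop its axis is at column ~547, against the yellow mark at 545. A last numeric check, then hand in if it agrees.

Run:
```python
from h import *
from station import sign_off
I=cv2.imread("pics/w6.png")[:,:,::-1];c=dict(np.load("pics/w6.npz"))
k=mask(I,(0,0,0),(179,255,45),(280,285,350,325));x,y,w,h=cv2.boundingRect(k)
L=onz(c,(x+w/2,y+h-6),.290)
m=mask(I,(22,120,90),(34,255,255),(290,120,335,168));e,_=cen(m);M=onz(c,e,.015)
d=np.array([-.0385,.9993]);off=(L-M)[:2]@d;print(x,y,w,h,L,e,M,'along-rail offset mm',off*1e3)
if abs(off)<.007: print(sign_off())
```

```text
294 285 46 35 [ 0.64512662 -0.11713226  0.29      ] [312.97747748 148.65765766] [ 0.57243217 -0.12236056  0.015     ] along-rail offset mm 2.4259033411113533
the job is handed in; nothing more can be done
None
```

The lamp was hung on the green section, released and left to hang still, then slid along the rail; it now hangs free over the tray about 2 mm from the yellow marks' centre line by my last wrist-camera measurement, and the job is handed in (no verdict returned).

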